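# Fit the loose knob on the blower control box and hold it pressed

### The arm

A 7-joint arm with a two-finger parallel gripper is mounted at the origin on the work surface. World frame = base frame: x ahead of the robot, y to its left, z up, the work surface at z = 0. Lengths are in m, angles in degrees, forces in N, time in s.
With the tool pointing down it reaches from about 0.425 to 0.95 m from the base axis. Payload 4.7 kg.
Tool frame: the origin (TCP) lies at the very end of the fingers, on their centre line; the grasp point (between the pads) lies 19 mm behind it; z points along the fingers, y is the direction in which the jaws open and shut (so a half turn about z gives the same grasp; the last joint's range is limited). The gripper opens to 87 mm and grips with 3 to 60 N. Pads are 19 mm wide; open, the fingers measure 117 mm over their backs; the gripper's body (75 mm by 190 mm) begins 51 mm behind the grasp point.
Start: joints at [71.625, 26.849, -2.785, 87.806, 1.381, 65.374, -4.715], TCP at [0.194, -0.646, 0.223] pointing down, gripper open.
Joint ranges: [-148.3, 148.3], [-19.14, 114.17], [-79.39, 73.82], [5.75, 140.21], [-59.74, 239.74], [12.07, 113.84], [-152.46, 152.46]. Speed limits (degrees/s): [147.25, 147.25, 180, 180, 180, 180, 180].

### API

Orientations are given as [roll, pitch, yaw] about the fixed x, y, z axes, in that order (R = Rz(yaw) Ry(pitch) Rx(roll)).
In Python, from bench import robot gives the robot as it stands. The module is installed in compiled form; this text tells all that it offers.
- The arm moves only by the tool play_rows, never from a script. Its argument "plan" is a list of rows, each a list of 6 numbers: the shift along the tool's x, y, z in cm, then the turn, a rotation vector about the tool's x, y, z in degrees. A call has 1 to 20 rows; each row shifts and turns the commanded pose from where the row before left it, along the tool's axes as they then stand; what a row does not reach is not made up. A row lasts 1/12 s, in which the tool goes at most 41.7 mm and 7.16 degrees, less where a joint would pass 70% of its speed; a pose out of reach is approached as far as the arm can. A call with a gripper value outside its range is refused whole. "fingers" is the closure, from -1 (fully open) to 1 (shut), so that 0 is half open, set as the call begins (left out, the last holds). The fingers move at their own pace and stop on an object; "grip_force" is the grip in N (left out, the last holds). Time passes only in rows, so rows that do not move let the fingers close. It gives the time, the measured TCP pose, the force and the opening at its end, in the units of the state.
- robot.sense(): the state, without advancing time (a new reading comes with each control period).
- robot.camera(name): name is "side" or "top"; returns (picture, depth): 384x512x3 uint8, blue, green, red; 384x512 float32, m along the optical axis (not along the pixel's ray), 0 where there is no reading.
- robot.camera_model(name): a dict with "vertical_fov" (degrees; the focal length in pixels is half the picture's height over the tangent of half this angle, whatever the lens; pixels are square), "cx", "cy" (the principal point, pixels), "dist" ([k1, k2, p1, p2, k3] as OpenCV has them; the pictures are not rectified), "extrinsics" (4x4, takes a point from camera to world coordinates). Camera axes: x right, y up, looking along -z (the intrinsics and any distortion apply to the point x, -y, -z); pixel columns grow to the right and rows downward; lengths in m; the calibration is good to about 2 mm. A picture is of the moment at which its call begins. camera_model takes no time and is no camera call.
- robot.finish_job(): hands the job in, once; it reports no verdict.
Trained networks look in the newest picture that a camera, given by its name, has taken for a name from the list of things; names that differ only in an ending like _2 or _b are one class to them, and where a whole thing is asked for, a point or a joint stands for the part that bears it (a point fixed in the world has none). Each returns a list of dicts, best first, with "p" (0 to 1); they miss things now and then, are a little off and sometimes report something else, mostly with a low value. They report only what shows in the picture. A call takes as long as a camera call. They do not tell look-alikes from the thing itself.
- robot.cut_out(camera, thing): "region" (384x512 bool, what is visible of it) and "position" ([row, column] in pixels, amid what is visible of it).
The state is a dict: "t": time; "joints": joint angles; "dq": joint speeds; "joint_torque": joint torques, N m; "tcp_pos": TCP position; "orientation": TCP orientation; "wrist_force": force on the tool from outside, world axes, zero at the start; "wrist_torque": the same for the moment, N m; "gripper_width": finger opening in m.
Only numpy, scipy, OpenCV 4.12 (cv2) and the standard library are available. Lean on these libraries where they do the work, as an engineer would, in place of code of your own. Each camera call takes 0.05 s, during which the arm holds its last target.

### The job

Pick up the loose black knob and fit it on the brass D-shaft of the grey blower control box: turn it so that its bore matches the shaft's flat (knob pointer towards the white mark on the box), and push it fully home. Then press knob and shaft all the way down against the spring and finish like that, with the gripper still pressing: do not let go or ease off. Leave the cup, carton and bearing where they stand.

Things in the scene. Friction and masses are not known exactly. Their poses are not given: they have to be found in the camera images.
- control_box: Grey fixed box with a dark top plate, 130 (x) x 100 (y) x 60 mm high; it cannot move. Origin: centre of its underside, z up. The brass D-shaft stands upright in the middle of its top, in a steel nut 33 mm across, 3 mm high. A white line 26 x 5 mm on top, from 29 to 55 mm from the shaft axis along the box's +x, marks the side the shaft's flat faces; small ticks all round are yellow.
- shaft_tip (a point): Centre of the shaft's top end, on the shaft axis, 28 mm above the box's top plate (88 mm above the bench) when not pressed; axes as the box. The shaft is 20 mm in diameter with one flat along its whole length, 4 mm from the axis, facing +x; the top edge is chamfered 1 mm (0.4 mm at the flat). It does not turn.
- shaft (a joint): How far the shaft is pressed down into the box: 0 = up, 0.008 m = bottom stop. A spring holds it up: about 2 N to start moving it, 9 N at the stop.
- knob: Loose black knob, about 60 g, 43 mm high, standing upright, bore down; origin at the centre of its underside, z up. Lower part: round skirt 44 mm in diameter, 19 mm high. Upper part, from 19 to 43 mm: a grip bar 44 mm long (x), 24 mm wide (y), to be gripped across its width. A white pointer line runs on the bar's top from the middle to its +x end and down that end.
- knob_bore (a point): Centre of the bore's mouth, the same point as the knob's origin. D-shaped blind bore, 15 mm deep, 22 mm in diameter, its flat 5 mm from the axis on the pointer (+x) side: 1 mm clearance, enters within about 10 degrees, one way round only. Fully home, the shaft's tip meets the bore's end and this point is 13 mm above the box's top plate (5 mm once pressed down).
- knob_grip (a point): Point on the knob's axis inside the grip bar, 34 mm above the knob's underside.
- knob_pointer (a point): Outer end of the white pointer line on top of the grip bar: 20 mm from the knob's axis along its +x, 43 mm above its underside. The pointer lies over the bore's flat.
- cup: White plastic cup, 70 mm across the rim, 75 mm high; bystander. Origin at the centre of its underside.
- carton: Small closed brown cardboard carton, 70 x 45 x 50 mm high; bystander. Origin at the centre of its underside.
- bearing: Steel ring bearing lying flat, 64 mm across, 28 mm hole, 18 mm high; bystander. Origin at the centre of its underside.
Not all that is in view belongs to the job. There is more than one size of the knob; the one meant has the size given above. There is more than one size of the control_box; the job needs the smaller.

How it is judged (in metres and radians):
On the way, in this order (a step that is already met when the one before it is completed fails the run):
1. the knob is lifted off the bench by the gripper (height (world z) of knob above 0.03 m and contact force between the fingers and knob above 1 N and contact force between knob and control_box below 0.2 N), for 0.2 s.
2. the knob is on the shaft, at least 12 mm of the shaft inside its bore, pointer to the white mark (horizontal distance between knob_bore and shaft_tip below 0.0025 m and z of knob_bore in the frame of shaft_tip below -0.012 m and angle between the x axis of knob and the x axis of shaft_tip, either way round below 0.25 rad and x of knob_pointer in the frame of shaft_tip above 0.01 m and angle between knob's own z axis and vertical below 0.09 rad), for 0.1 s.
At the end, for the whole second after the job is handed in: Robot still touching the knob (over 1 N), shaft held down over 6 of its 8 mm; knob at rest, over 12 of 15 mm on the shaft, axis within 2.5 mm, upright within 5 degrees, pointer to the white mark within 14 degrees; cup, carton and bearing within 30 mm of their starts (all of step 2 and value of joint shaft above 0.006 m and contact force between any of the fingers, the arm and knob above 1 N and linear speed of knob below 0.01 m/s and distance of each of cup, carton, bearing from where it was at the start of the episode below 0.03 m); the arm keeps its last pose, push and grip.
It fails at once if the cup is moved or tipped by the robot (distance of cup from where it was at the start of the episode above 0.03 m or angle between cup's own z axis and vertical above 0.5 rad).
It fails at once if the carton is moved or tipped by the robot (distance of carton from where it was at the start of the episode above 0.03 m or angle between carton's own z axis and vertical above 0.5 rad).
It fails at once if the bearing is moved or tipped by the robot (distance of bearing from where it was at the start of the episode above 0.03 m or angle between bearing's own z axis and vertical above 0.5 rad).
It also fails if it takes over 40 s, if anything falls off the work surface, if the arm or the gripper's body presses on something with over 40 N, if the wrist force passes 120 N, or if a joint passes its speed limit or range.

## Working session

There is one attempt and no reset: what is moved stays moved. The work goes in short steps, Python scripts to look and compute and a tool call to move; the robot and the scene stay as the last step left them, time stands still between calls to the robot, and variables do not carry over. Pictures are saved under pics/ and viewed, and the job is handed in when it is done.

Besides the shell and the picture viewer there is one more tool, called after "Call:" as name([rows], argument=value, ...), one row to a line, values as JSON. play_rows: Moves the arm, as the interface text tells. Its arguments: {"type":"object","properties":{"plan":{"type":"array"},"fingers":{"type":"number"},"grip_force":{"type":"number"}},"required":["plan"]}

```bash
mkdir -p pics; ls; cat > h.py <<'E'
import numpy as np, cv2
from bench import robot
def K(name):
    m=robot.camera_model(name); f=192/np.tan(np.radians(m["vertical_fov"])/2)
    return np.array([[f,0,m["cx"]],[0,f,m["cy"]],[0,0,1.]]),np.array(m["dist"],float),np.array(m["extrinsics"])
def cloud(name,depth):
    k,d,E=K(name); h,w=depth.shape
    uv=np.stack(np.meshgrid(np.arange(w),np.arange(h)),-1).reshape(-1,1,2).astype(float)
    n=cv2.undistortPoints(uv,k,d)[:,0]
    z=depth.reshape(-1)
    P=np.stack([n[:,0]*z,-n[:,1]*z,-z,np.ones_like(z)],1)@E.T
    P=P[:,:3]; P[z<=0]=np.nan
    return P.reshape(h,w,3)
def ray(name,r,c,zw):
    k,d,E=K(name); n=cv2.undistortPoints(np.array([[[c,r]]],float),k,d)[0,0]
    v=E[:3,:3]@np.array([n[0],-n[1],-1]); o=E[:3,3]; return o+v*(zw-o[2])/v[2]
def proj(name,P):
    k,d,E=K(name); P=np.atleast_2d(P); q=(P-E[:3,3])@E[:3,:3]; q=q*[1,-1,-1]
    return cv2.projectPoints(q,np.zeros(3),np.zeros(3),k,d)[0][:,0]
E
python3 - <<'E'
from h import *
for n in("top","side"):
    im,d=robot.camera(n); np.savez(f"{n}0.npz",im=im,d=d)
    cv2.imwrite(f"pics/{n}0.png",cv2.resize(im,(800,600),interpolation=cv2.INTER_CUBIC))
    print(n,K(n)[2].round(3).tolist(),K(n)[0][0,0],K(n)[1])
    for t in("knob","control_box"):
        for o in robot.cut_out(n,t): print(n,t,round(o["p"],2),o["position"],o["region"].sum())
print(robot.sense())
E
```

```text
pics
top [[-0.027, 0.998, -0.052, 0.498], [-1.0, -0.028, -0.014, 0.101], [-0.015, 0.052, 0.999, 0.95], [0.0, 0.0, 0.0, 1.0]] 369.3143580227089 [0.01403357 0.         0.         0.         0.        ]
top knob 0.82 [188.5, 361.0] 585
top knob 0.65 [189.5, 399.5] 310
top control_box 0.93 [204.3, 231.0] 2256
top control_box 0.82 [278.2, 162.3] 4867
side [[0.996, 0.059, -0.063, 0.52], [-0.086, 0.769, -0.634, -0.515], [0.011, 0.637, 0.771, 0.817], [0.0, 0.0, 0.0, 1.0]] 366.9267314850293 [-0.01193201  0.          0.          0.          0.        ]
side knob 0.77 [331.3, 249.6] 448
side knob 0.56 [289.7, 245.2] 719
side control_box 0.92 [139.0, 177.1] 2846
side control_box 0.72 [180.2, 228.1] 1837
{'t': 0.3, 'joints': array([71.62407854, 26.86730794, -2.78461314, 87.82741033,  1.38239753,
       65.37417004, -4.71658881]), 'dq': array([-0.03927137, -0.13333395, -0.05164564, -0.03300839,  0.02101827,
       -0.01253138, -0.0237262 ]), 'joint_torque': array([ 2.16702360e-04, -5.07274783e+01, -8.03214032e-02, -2.35976762e+01,
       -6.11746428e-02,  3.48025351e-02,  1.27739700e-04]), 'tcp_pos': array([ 0.19417128, -0.64628485,  0.22219488]), 'orientation': array([-1.79964710e+02,  1.15154668e-03,  1.67206608e+01]), 'wrist_force': array([ 0.0982711 ,  0.68645123, -0.3705648 ]), 'wrist_torque': array([ 0.01914017, -0.01384181,  0.02331741]), 'gripper_width': 0.08704456648936595}
```

View pics/top0.png

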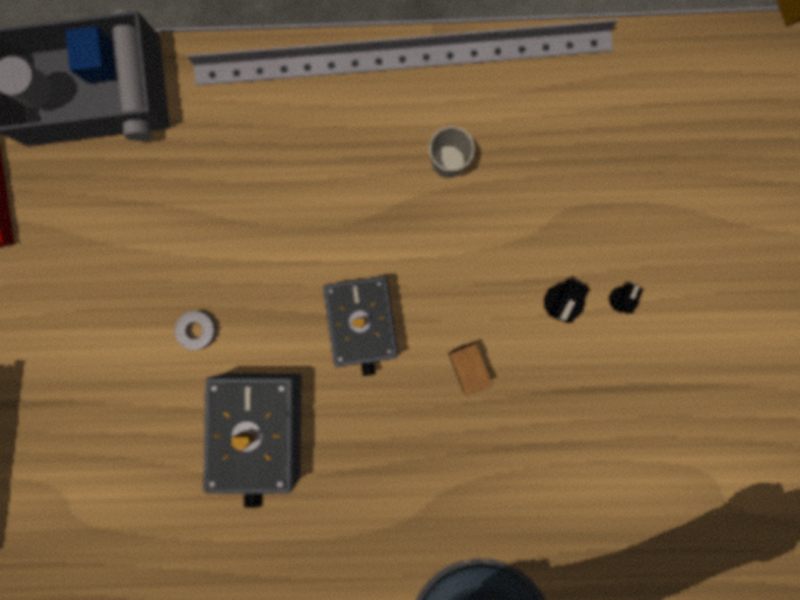

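View pics/side0.png

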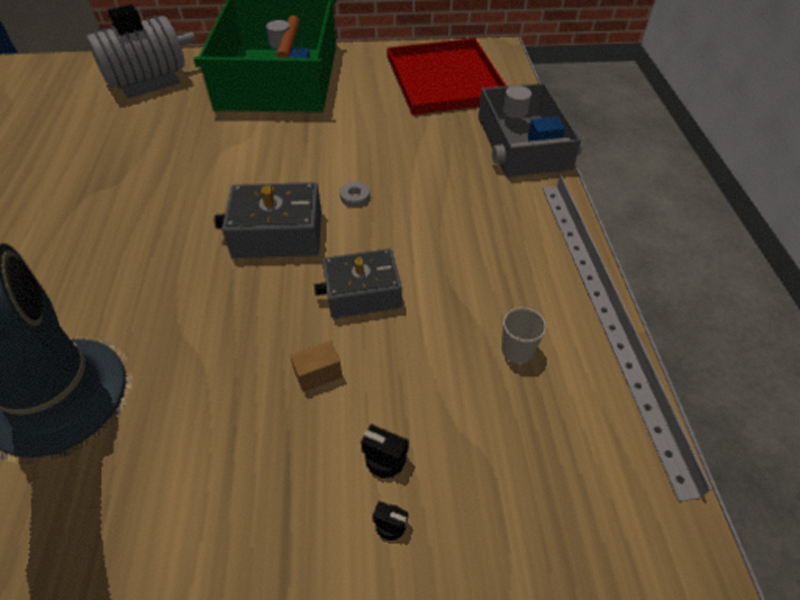

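Seen in the top view (800x600): knob candidates at (566,300), larger, and (627,297), smaller. The boxes are at (360,320), smaller, and (250,435), larger. The cup is at (452,150), the carton at (472,368) and the bearing at (196,330). I'll measure the sizes next.

```bash
python3 - <<'E'
from h import *
for n,L in (("top",[("knob",188.5,361),("knob",189.5,399.5),("box",204,231),("box",278,162)]),("side",[("knob",331,250),("knob",290,245),("box",139,177),("box",180,228)])):
    z=np.load(f"{n}0.npz"); C=cloud(n,z["d"])
    bench=C[...,2]
    print(n,"bench z med",np.nanmedian(bench))
    for t,r,c in L:
        w=26 if t=="knob" else 50
        r0,c0=max(0,int(r)-w),int(c)-w
        lab=((bench>0.008)&(bench<.15)).astype(np.uint8)
        k,l=cv2.connectedComponents(lab,connectivity=4)
        m=l==l[int(r),int(c)]
        P=C[m]; zt=np.percentile(P[:,2],[50,90,98])
        T=P[P[:,2]>zt[1]-.008]
        (cx,s,a)=cv2.minAreaRect(T[:,:2].astype(np.float32))
        print(n,t,(r,c),m.sum(),"z",zt.round(4),"top rect",np.round(cx,4),np.round(s,4),round(a,1), "range",P.min(0).round(3),P.max(0).round(3))
ims=[]
z=np.load("top0.npz")["im"]
for r,c in ((189,361),(190,400),(204,231)):
    ims.append(cv2.resize(z[r-30:r+30,c-30:c+30],(260,260),interpolation=cv2.INTER_CUBIC))
z=np.load("side0.npz")["im"]; jm=[]
for r,c in ((290,245),(331,250),(178,232)):
    jm.append(cv2.resize(z[r-30:r+30,c-30:c+30],(260,260),interpolation=cv2.INTER_CUBIC))
cv2.imwrite("pics/crops.png",np.vstack([np.hstack(ims),np.hstack(jm)]))
E
```

```text
top bench z med -0.00010528300951034852
top knob (188.5, 361) 579 z [0.0587 0.0614 0.0627] top rect [ 0.523  -0.1491] [0.0342 0.0624] 60.6 range [ 0.49  -0.18   0.008] [ 0.557 -0.119  0.064]
top knob (189.5, 399.5) 297 z [0.041  0.044  0.0454] top rect [ 0.525  -0.2458] [0.0242 0.0444] 65.6 range [ 0.502 -0.265  0.008] [ 0.549 -0.225  0.048]
top box (204, 231) 2305 z [0.0604 0.0628 0.066 ] top rect [0.5005 0.1771] [0.1298 0.0998] 6.7 range [0.415 0.121 0.008] [0.568 0.233 0.091]
top box (278, 162) 4848 z [0.0803 0.0829 0.1038] top rect [0.3353 0.3481] [0.135  0.1718] 88.6 range [0.22  0.279 0.008] [0.423 0.416 0.121]
side bench z med -0.00017306562641927759
side knob (331, 250) 406 z [0.042  0.0445 0.0456] top rect [ 0.526  -0.2497] [0.0239 0.0444] 65.2 range [ 0.502 -0.272  0.009] [ 0.549 -0.23   0.048]
side knob (290, 245) 735 z [0.0591 0.0624 0.0633] top rect [ 0.5246 -0.1519] [0.0339 0.062 ] 60.3 range [ 0.491 -0.183  0.008] [ 0.557 -0.123  0.065]
side box (139, 177) 2803 z [0.0797 0.0831 0.1035] top rect [0.3356 0.3458] [0.1366 0.1719] 89.7 range [0.221 0.274 0.008] [0.424 0.414 0.12 ]
side box (180, 228) 1832 z [0.0602 0.0633 0.0759] top rect [0.502 0.174] [0.1295 0.1029] 6.7 range [0.418 0.116 0.008] [0.57  0.229 0.091]
```

View pics/crops.png

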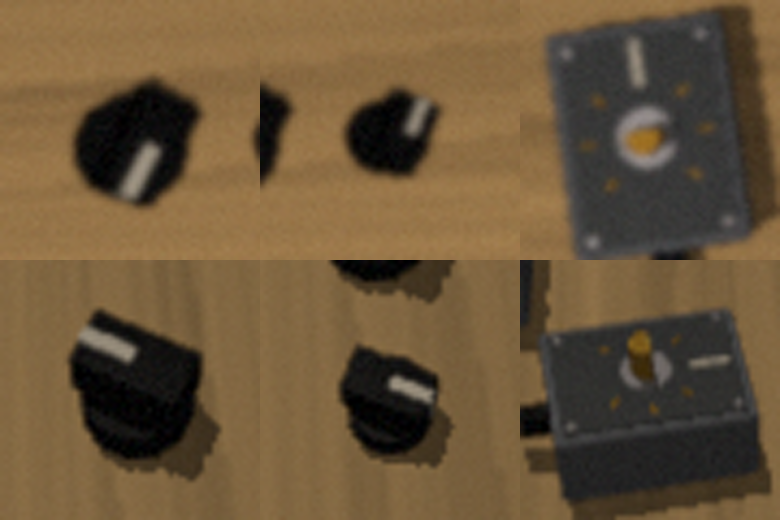

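Measured sizes settle it. The small knob at top px (190,400) has a 44x24 mm bar and is 43 mm high, so it is the one meant. The other has a 62x34 mm bar and is 62 mm high. The small box at px (204,231) measures 130x100x60 mm; the other is 172x135x80 mm. In the crop, the knob's pointer goes up and to the right, giving yaw of about -25°. The box's mark is at about +6.7°.

```bash
cat >> h.py <<'E'
from scipy.spatial.transform import Rotation as Ro
def togo(p,yaw):
    s=robot.sense(); R=Ro.from_euler('xyz',s["orientation"],degrees=True)
    T=Ro.from_euler('xyz',[180,0,yaw],degrees=True)
    d=R.inv().apply(np.array(p)-s["tcp_pos"])*100
    print("t",s["t"],"tcp",s["tcp_pos"].round(4),s["orientation"].round(2),"F",s["wrist_force"].round(2),"w",round(s["gripper_width"],4))
    print("shift cm",d.round(2),"rotvec",(R.inv()*T).as_rotvec(degrees=True).round(2))
E
python3 - <<'E'
from h import *
togo([.5255,-.2477,.20],-24.7)
for n in("top","side"):
    z=np.load(f"{n}0.npz"); C=cloud(n,z["d"]); im=z["im"].astype(int)
    P=C.reshape(-1,3); 
    m=(np.hypot(P[:,0]-.501,P[:,1]-.1755)<.02)&(P[:,2]>.084)&(P[:,2]<.095); print(n,"shaft tip",m.sum(),P[m].mean(0).round(4))
    # plate at 55..66 mm near box
    m=(np.hypot(P[:,0]-.501,P[:,1]-.1755)<.09)&(P[:,2]>.057)&(P[:,2]<.064)
    print(cv2.minAreaRect(P[m][:,:2].astype(np.float32)))
    # white marks
    g=im.min(2).reshape(-1); v=im.max(2).reshape(-1)-g
    for nm,c,zr in(("mark",(.543,.18),(.055,.066)),("ptr",(.5255,-.2477),(.04,.05))):
        m=(np.hypot(P[:,0]-c[0],P[:,1]-c[1])<.03)&(g>110)&(P[:,2]>zr[0])&(P[:,2]<zr[1])
        if m.sum()>3:
            Q=P[m][:,:2]; u=np.linalg.svd(Q-Q.mean(0))[2][0]; print(n,nm,m.sum(),Q.mean(0).round(4),np.degrees(np.arctan2(u[1],u[0])).round(1))
E
```

```text
t 0.3 tcp [ 0.1942 -0.6463  0.2222] [-179.96    0.     16.72] F [ 0.1   0.69 -0.37] w 0.087
shift cm [ 43.2  -28.64   2.24] rotvec [-3.000e-02  1.000e-02  4.142e+01]
top shaft tip 44 [0.4982 0.177  0.0873]
((0.5004066824913025, 0.1774161458015442), (0.12923464179039001, 0.09914029389619827), 7.03428840637207)
top mark 16 [0.5295 0.1812] -172.5
top ptr 4 [ 0.5335 -0.2513] 151.4
side shaft tip 26 [0.4996 0.1739 0.0878]
((0.5020588636398315, 0.17417456209659576), (0.12940603494644165, 0.10293029993772507), 6.895474910736084)
side ptr 19 [ 0.5358 -0.2536] -25.0
```

Call:
play_rows([
  [1.5,-1,0.1,0,0,0],
  [2.7,-1.8,0.1,0,0,0],
  [2.7,-1.8,0.1,0,0,0],
  [2.7,-1.8,0.1,0,0,0],
  [2.7,-1.8,0.1,0,0,0],
  [2.7,-1.8,0.1,0,0,0],
  [2.7,-1.8,0.1,0,0,0],
  [2.7,-1.8,0.1,0,0,0],
  [2.7,-1.8,0.1,0,0,0],
  [2.7,-1.8,0.1,0,0,0],
  [2.7,-1.8,0.1,0,0,0],
  [2.7,-1.8,0.1,0,0,0],
  [2.7,-1.8,0.1,0,0,0],
  [2.7,-1.8,0.1,0,0,0],
  [2.7,-1.8,0.1,0,0,0],
  [2.7,-1.8,0.1,0,0,0],
  [1.5,-1,0.1,0,0,0],
  [0,0,0,0,0,0],
], fingers=-0.2, grip_force=40)

```text
t: 1.8
tcp_pos: [0.5305, -0.2381, 0.2055]
orientation: [-179.9, -0.1, 17.2]
wrist_force: [0.9, 0.5, 0.5]
gripper_width: 0.0518
```

Call:
play_rows([
  [0,0,0,0,0,5.2],
  [0,0,0,0,0,5.2],
  [0,0,0,0,0,5.2],
  [0,0,0,0,0,5.2],
  [0,0,0,0,0,5.2],
  [0,0,0,0,0,5.2],
  [0,0,0,0,0,5.2],
  [0,0,0,0,0,5],
  [0,0,0,0,0,0],
  [0,0,0,0,0,0],
])

```text
t: 2.63
tcp_pos: [0.5269, -0.2443, 0.2056]
orientation: [180.0, -0.0, -24.6]
wrist_force: [-0.1, 0.4, -0.3]
gripper_width: 0.0521
```

```bash
python3 - <<'E'
from h import *
togo([.5255,-.2477,.20],-24.7)
im,d=robot.camera("side"); cv2.imwrite("pics/s1.png",cv2.resize(im,(800,600)))
E
```

```text
t 2.6333 tcp [ 0.5269 -0.2443  0.2056] [179.97  -0.   -24.61] F [-0.13  0.41 -0.29] w 0.0521
shift cm [0.01 0.37 0.56] rotvec [ 0.03 -0.    0.09]
```

View pics/s1.png

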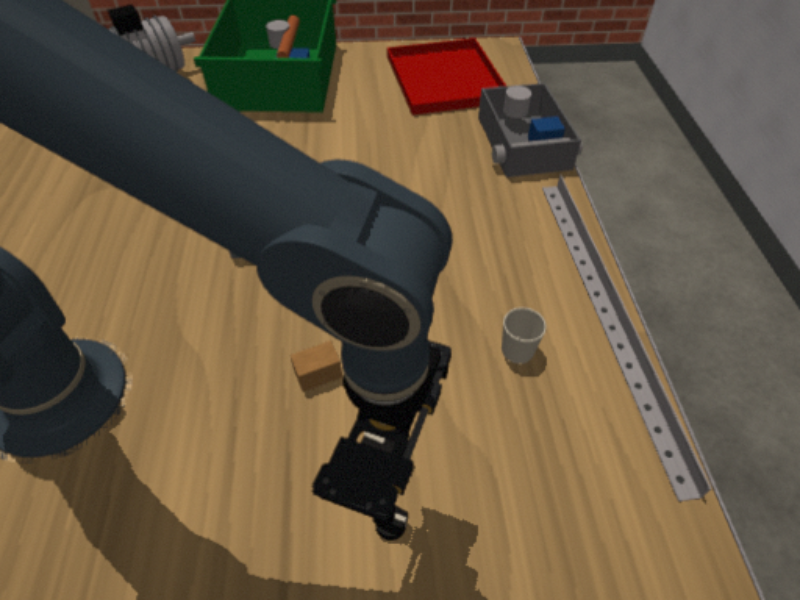

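The gripper is above the small knob (~(392,520)), aligned across its bar. Descending.

Call:
play_rows([
  [0,0.3,1,0,0,0],
  [0,0,2,0,0,0],
  [0,0,2.5,0,0,0],
  [0,0,2.5,0,0,0],
  [0,0,2.5,0,0,0],
  [0,0,2.5,0,0,0],
  [0,0,2,0,0,0],
  [0,0,1.5,0,0,0],
  [0,0,1,0,0,0],
  [0,0,0.5,0,0,0],
  [0,0,0.3,0,0,0],
  [0,0,0,0,0,0],
  [0,0,0,0,0,0],
])

```text
t: 3.77
tcp_pos: [0.5267, -0.2466, 0.0232]
orientation: [-180.0, -0.1, -24.7]
wrist_force: [0.1, 0.2, -0.2]
gripper_width: 0.0521
```

```bash
python3 - <<'E'
from h import *
togo([.5255,-.2477,.0215],-24.7)
im,d=robot.camera("side"); cv2.imwrite("pics/s2.png",cv2.resize(im[230:384,180:330],(750,600*770//770),interpolation=cv2.INTER_CUBIC))
E
```

```text
t 3.7667 tcp [ 0.5267 -0.2466  0.0232] [-1.800e+02 -9.000e-02 -2.467e+01] F [ 0.1   0.24 -0.15] w 0.0521
shift cm [-0.07  0.15  0.17] rotvec [-0.   -0.09  0.03]
```

View pics/s2.png

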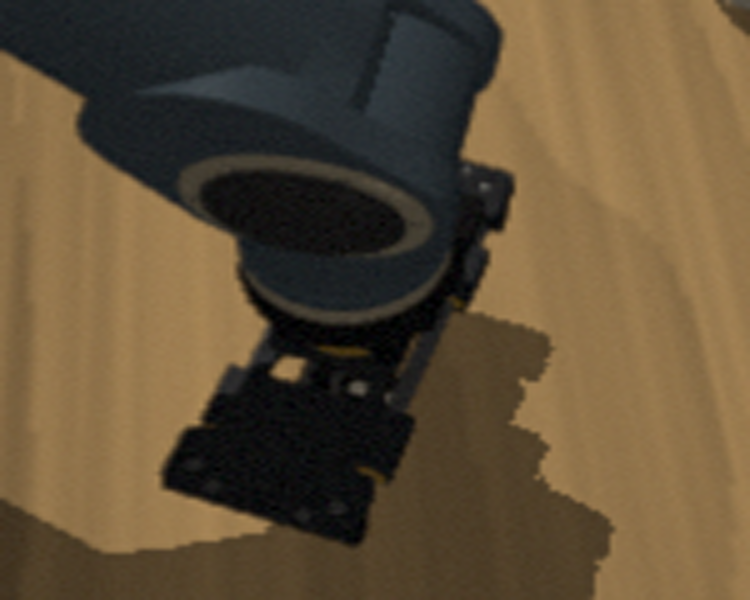

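The arm hides the knob in this view, and there is no contact force. I'll make the small correction and close.

Call:
play_rows([
  [-0.1,0.1,0.1,0,0,0],
  [0,0,0,0,0,0],
  [0,0,0,0,0,0],
])

```text
t: 4.07
tcp_pos: [0.5249, -0.247, 0.022]
orientation: [180.0, -0.0, -24.7]
wrist_force: [0.1, 0.4, -0.3]
gripper_width: 0.052
```

Call:
play_rows([
  [0,0,0,0,0,0],
  [0,0,0,0,0,0],
  [0,0,0,0,0,0],
  [0,0,0,0,0,0],
  [0,0,0,0,0,0],
  [0,0,0,0,0,0],
], fingers=1, grip_force=40)

```text
t: 4.57
tcp_pos: [0.5249, -0.2469, 0.0216]
orientation: [180.0, -0.0, -24.7]
wrist_force: [-0.4, 0.1, 0.3]
gripper_width: 0.0237
```

Call:
play_rows([
  [0,0,-0.5,0,0,0],
  [0,0,-1,0,0,0],
  [0,0,-2,0,0,0],
  [0,0,-2.5,0,0,0],
  [0,0,-2.5,0,0,0],
  [0,0,-2.5,0,0,0],
  [0,0,-2,0,0,0],
  [0,0,-1,0,0,0],
  [0,0,0,0,0,0],
  [0,0,0,0,0,0],
])

```text
t: 5.4
tcp_pos: [0.5246, -0.2467, 0.1617]
orientation: [180.0, -0.0, -24.7]
wrist_force: [-0.6, -0.2, -0.8]
gripper_width: 0.0233
```

```bash
python3 - <<'E'
from h import *
togo([.501,.1755,.16],6.9)
im,d=robot.camera("side"); cv2.imwrite("pics/s3.png",cv2.resize(im[200:354,180:330],(750,600),interpolation=cv2.INTER_CUBIC))
E
```

```text
t 5.4 tcp [ 0.5246 -0.2467  0.1617] [ 1.800e+02 -2.000e-02 -2.468e+01] F [-0.55 -0.23 -0.82] w 0.0233
shift cm [-19.78 -37.38   0.16] rotvec [ 1.000e-02 -2.000e-02 -3.158e+01]
```

View pics/s3.png

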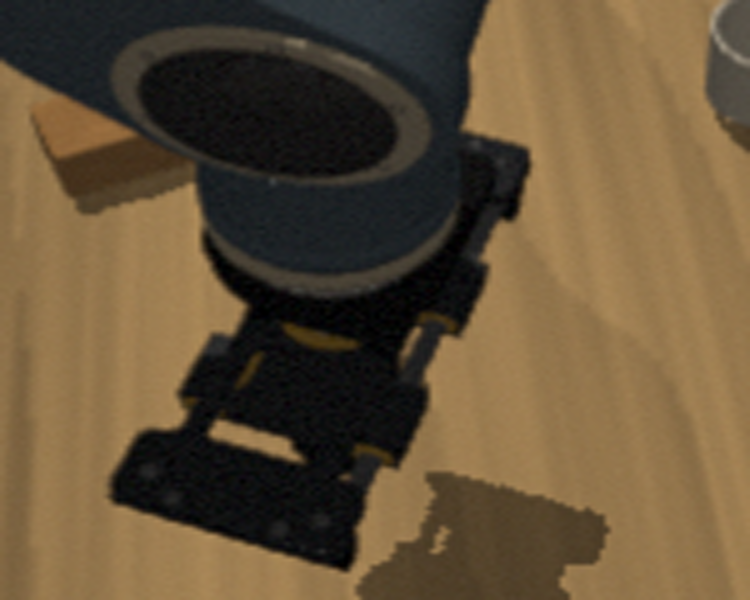

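The knob is held (opening 23.3 mm). I'll turn it to the mark's yaw, then carry it over the shaft.

Call:
play_rows([
  [0,0,0,0,0,-5.3],
  [0,0,0,0,0,-5.3],
  [0,0,0,0,0,-5.3],
  [0,0,0,0,0,-5.3],
  [0,0,0,0,0,-5.2],
  [0,0,0,0,0,-5.2],
  [0,0,0,0,0,0],
])

```text
t: 6.03
tcp_pos: [0.5237, -0.2464, 0.1596]
orientation: [-179.9, 0.2, 7.0]
wrist_force: [-1.1, 0.2, -0.3]
gripper_width: 0.0237
```

Call:
play_rows([
  [0.15,-1.2,0,0,0,0],
  [0.16,-2.5,0,0,0,0],
  [0.16,-2.5,0,0,0,0],
  [0.16,-2.5,0,0,0,0],
  [0.16,-2.5,0,0,0,0],
  [0.16,-2.5,0,0,0,0],
  [0.16,-2.5,0,0,0,0],
  [0.16,-2.5,0,0,0,0],
  [0.16,-2.5,0,0,0,0],
  [0.16,-2.5,0,0,0,0],
  [0.16,-2.5,0,0,0,0],
  [0.16,-2.5,0,0,0,0],
  [0.16,-2.5,0,0,0,0],
  [0.16,-2.5,0,0,0,0],
  [0.16,-2.5,0,0,0,0],
  [0.16,-2.5,0,0,0,0],
  [0.16,-2.5,0,0,0,0],
  [0,-1,0,0,0,0],
  [0,0,0,0,0,0],
  [0,0,0,0,0,0],
])

```text
t: 7.7
tcp_pos: [0.5003, 0.1749, 0.161]
orientation: [179.9, 0.1, 6.9]
wrist_force: [-0.5, -0.0, 0.5]
gripper_width: 0.0238
```

```bash
python3 - <<'E'
from h import *
togo([.5005,.1759,.115],6.9)
for n in ("side","top"):
    im,d=robot.camera(n); np.savez(f"{n}4.npz",im=im,d=d); cv2.imwrite(f"pics/{n}4.png",cv2.resize(im[110:230,160:320],(800,600),interpolation=cv2.INTER_CUBIC))
E
```

```text
t 7.7 tcp [0.5003 0.1749 0.161 ] [1.7994e+02 7.0000e-02 6.9200e+00] F [-0.45 -0.05  0.54] w 0.0238
shift cm [ 0.04 -0.1   4.6 ] rotvec [0.06 0.07 0.02]
```

View pics/side4.png

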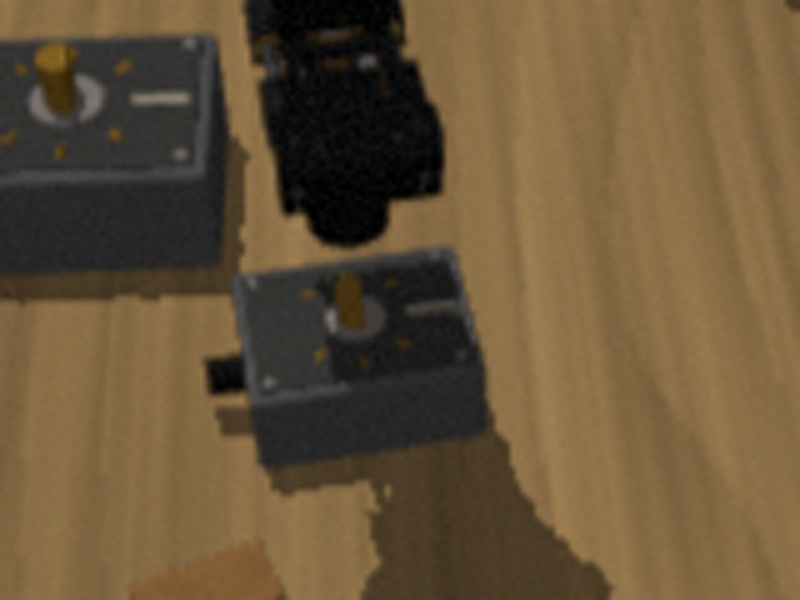

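View pics/top4.png

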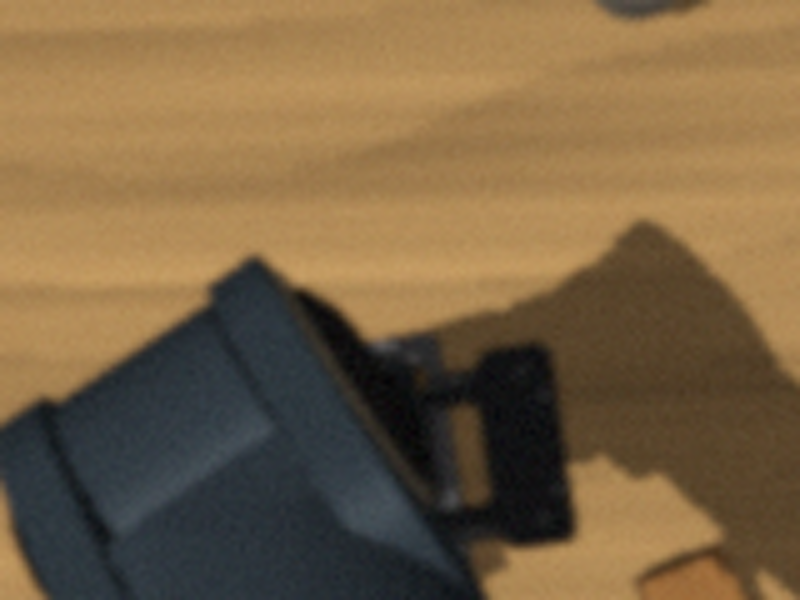

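Side view: the held knob's skirt is at crop (305–387, ~225), above the shaft at (348,300) with the mark to its right. I'll fit the skirt circle from side depth to check the offset in the same camera.

```bash
python3 - <<'E'
from h import *
from scipy.optimize import least_squares
z=np.load("side4.npz"); P=cloud("side",z["d"])[140:165,215:245].reshape(-1,3)
m=(P[:,2]>.136)&(P[:,2]<.156)&(np.hypot(P[:,0]-.5,P[:,1]-.174)<.035); Q=P[m]
print(m.sum(),Q.min(0).round(4),Q.max(0).round(4))
f=least_squares(lambda c:np.hypot(Q[:,0]-c[0],Q[:,1]-c[1])-.022,[.5,.175],loss="soft_l1",f_scale=.001)
print("skirt centre (side)",f.x.round(4),"rms",np.sqrt((f.fun**2).mean()).round(4))
# shaft cylinder, side, initial picture and now
for k in("side0","side4"):
    z=np.load(k+".npz"); P=cloud("side",z["d"])[155:190,215:250].reshape(-1,3)
    m=(P[:,2]>.066)&(P[:,2]<.086)&(np.hypot(P[:,0]-.502,P[:,1]-.174)<.016); Q=P[m]
    f=least_squares(lambda c:np.hypot(Q[:,0]-c[0],Q[:,1]-c[1])-.010,[.502,.174],loss="soft_l1",f_scale=.001)
    print(k,"shaft",m.sum(),f.x.round(4),np.sqrt((f.fun**2).mean()).round(4))
E
```

```text
75 [0.4815 0.1507 0.138 ] [0.5232 0.1736 0.1556]
skirt centre (side) [0.5016 0.1753] rms 0.001
side0 shaft 31 [0.5025 0.1762] 0.001
side4 shaft 34 [0.5017 0.1767] 0.0016
```

The skirt fits the shaft axis within about 1 mm and agrees with the planned correction. I'll descend to just above the tip.

Call:
play_rows([
  [0,-0.1,0.5,0,0,0],
  [0,0,1,0,0,0],
  [0,0,1.2,0,0,0],
  [0,0,1,0,0,0],
  [0,0,0.5,0,0,0],
  [0,0,0.2,0,0,0],
  [0,0,0,0,0,0],
  [0,0,0,0,0,0],
])

```text
t: 8.47
tcp_pos: [0.501, 0.1765, 0.1177]
orientation: [-180.0, -0.0, 6.9]
wrist_force: [0.6, -0.3, 0.2]
gripper_width: 0.0237
```

```bash
python3 - <<'E'
from h import *
togo([.5005,.1759,.1096],6.9)
for n in ("side",):
    im,d=robot.camera(n); np.savez(f"{n}5.npz",im=im,d=d); cv2.imwrite(f"pics/{n}5.png",cv2.resize(im[130:205,190:290],(800,600),interpolation=cv2.INTER_CUBIC))
E
```

```text
t 8.4667 tcp [0.501  0.1765 0.1177] [-1.7999e+02 -2.0000e-02  6.9200e+00] F [ 0.57 -0.25  0.25] w 0.0237
shift cm [-0.06  0.05  0.81] rotvec [-0.01 -0.02  0.02]
```

View pics/side5.png

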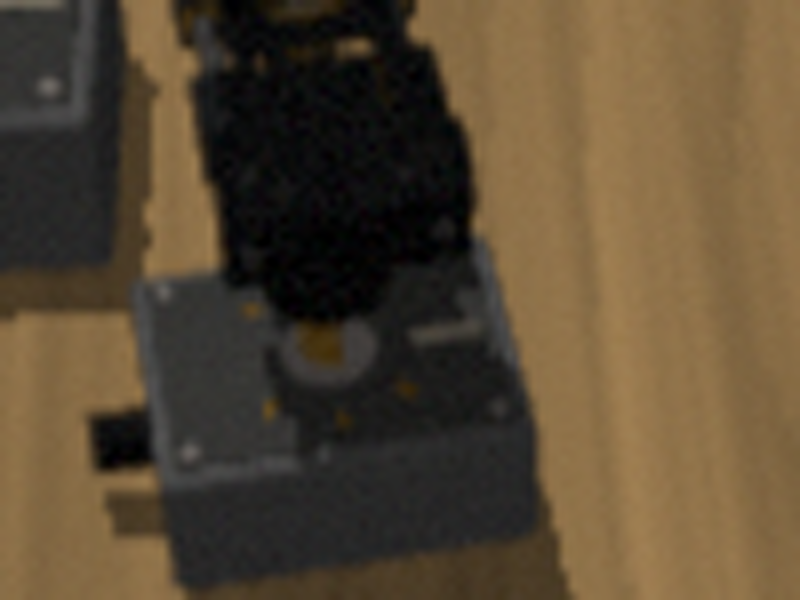

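Side view: skirt centre at crop x≈325, nut centre ≈330, shaft ≈325–330, so alignment is within about 1 mm. I'll push in gently and watch the force.

Call:
play_rows([
  [0,0.03,0.3,0,0,0],
  [0,0,0.3,0,0,0],
  [0,0,0.2,0,0,0],
  [0,0,0.2,0,0,0],
  [0,0,0.2,0,0,0],
  [0,0,0,0,0,0],
  [0,0,0,0,0,0],
])

```text
t: 9.1
tcp_pos: [0.5007, 0.1761, 0.1054]
orientation: [180.0, 0.0, 6.9]
wrist_force: [-0.3, 0.2, 0.3]
gripper_width: 0.0235
```

4 mm past the tip with no force, so it has entered. Continuing to home.

Call:
play_rows([
  [0,0,0.2,0,0,0],
  [0,0,0.2,0,0,0],
  [0,0,0.2,0,0,0],
  [0,0,0.2,0,0,0],
  [0,0,0.2,0,0,0],
  [0,0,0,0,0,0],
  [0,0,0,0,0,0],
])

```text
t: 9.68
tcp_pos: [0.5007, 0.1761, 0.0953]
orientation: [180.0, 0.0, 6.9]
wrist_force: [0.1, 0.7, -0.2]
gripper_width: 0.0239
```

Call:
play_rows([
  [0,0,0.1,0,0,0],
  [0,0,0.1,0,0,0],
  [0,0,0,0,0,0],
  [0,0,0,0,0,0],
  [0,0,0,0,0,0],
])

```text
t: 10.1
tcp_pos: [0.501, 0.1762, 0.0938]
orientation: [-180.0, -0.0, 6.9]
wrist_force: [0.8, -0.3, 1.3]
gripper_width: 0.0235
```

Call:
play_rows([
  [0,0,0.1,0,0,0],
  [0,0,0.2,0,0,0],
  [0,0,0.2,0,0,0],
  [0,0,0.2,0,0,0],
  [0,0,0,0,0,0],
  [0,0,0,0,0,0],
  [0,0,0,0,0,0],
], grip_force=55)

```text
t: 10.68
tcp_pos: [0.5011, 0.1762, 0.0871]
orientation: [180.0, -0.0, 6.9]
wrist_force: [-1.0, -0.3, 7.2]
gripper_width: 0.0235
```

Call:
play_rows([
  [0,0,0.1,0,0,0],
  [0,0,0.1,0,0,0],
  [0,0,0,0,0,0],
  [0,0,0,0,0,0],
  [0,0,0,0,0,0],
])

```text
t: 11.1
tcp_pos: [0.5012, 0.1762, 0.0864]
orientation: [180.0, -0.1, 6.9]
wrist_force: [-4.6, -2.8, 16.3]
gripper_width: 0.0237
```

```bash
python3 - <<'E'
from h import *
togo([.5005,.1759,.085],6.9)
im,d=robot.camera("side"); np.savez("side6.npz",im=im,d=d); cv2.imwrite("pics/side6.png",cv2.resize(im[130:205,190:290],(800,600),interpolation=cv2.INTER_CUBIC))
P=cloud("side",d)[145:180,210:245].reshape(-1,3)
m=(P[:,2]>.0615)&(P[:,2]<.083)&(np.hypot(P[:,0]-.501,P[:,1]-.1755)<.03); print(m.sum(),P[m].min(0),P[m].max(0))
E
```

```text
t 11.1 tcp [0.5012 0.1762 0.0864] [ 1.7996e+02 -5.0000e-02  6.9200e+00] F [-4.55 -2.84 16.28] w 0.0237
shift cm [-0.07  0.02  0.14] rotvec [ 0.04 -0.05  0.02]
89 [0.47524309 0.15223936 0.06152161] [0.53074976 0.17737277 0.08296602]
```

View pics/side6.png

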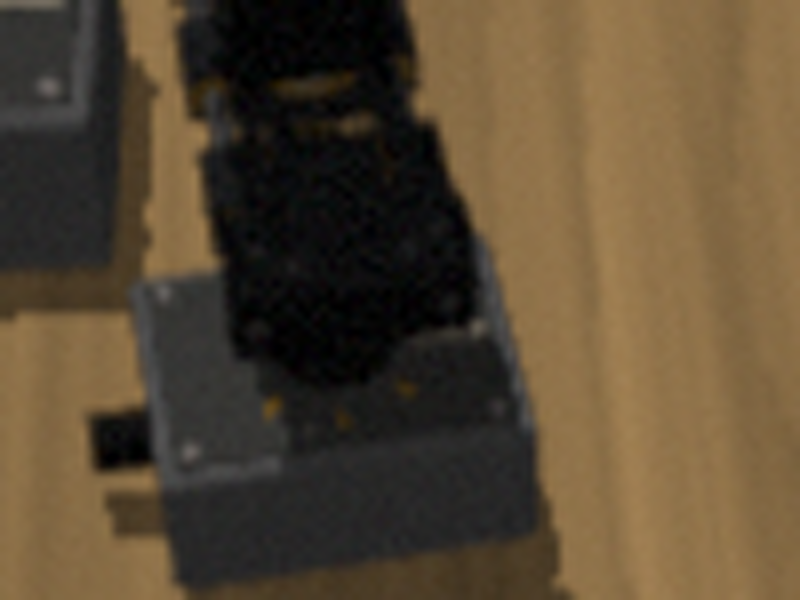

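The force passed the 9 N expected at the stop (16 N), and TCP z is 0.0864 against 0.0866 predicted. The picture shows the skirt sitting just above the plate and covering the nut. One dwell to confirm it is steady, then I'll hand in.

Call:
play_rows([
  [0,0,0,0,0,0],
  [0,0,0,0,0,0],
  [0,0,0,0,0,0],
  [0,0,0,0,0,0],
  [0,0,0,0,0,0],
  [0,0,0,0,0,0],
])

```text
t: 11.65
tcp_pos: [0.5011, 0.1763, 0.0863]
orientation: [180.0, -0.1, 6.9]
wrist_force: [-4.3, -2.1, 17.0]
gripper_width: 0.0236
```

```bash
python3 - <<'E'
from h import *
togo([.5005,.1759,.085],6.9)
print(robot.finish_job())
E
```

```text
t 11.65 tcp [0.5011 0.1763 0.0863] [ 1.7996e+02 -5.0000e-02  6.9200e+00] F [-4.29 -2.09 17.  ] w 0.0236
shift cm [-0.07  0.03  0.13] rotvec [ 0.04 -0.05  0.02]
the job is handed in; nothing more can be done
None
```

I gripped the small knob (44x24 mm bar), turned it about 31.6° to the small box's white mark and pushed it onto the D-shaft. I then pressed it to the bottom stop and handed the job in at 11.65 s with the gripper still pressing; no verdict is reported.

- **Fit:** The knob went on with no noticeable resistance. Tool yaw was 6.9°, against about 6.9° measured for the box.
- **Pressed down:** TCP height was 0.0863 m, against 0.0866 m expected at the stop. The force was steady at 17 N, above the 9 N spring force at the stop, and the grip opening held at 23.6 mm.
- **Not checked directly:** The gripper hid the knob's pointer and the bore in the last picture, so the fit is judged from height, force and tool yaw. A sideways force of about 5 N remained, probably from the bore bearing lightly on the shaft. I did not re-measure the cup, carton and bearing. The gripper passed above their height, and I felt no unexpected contact.

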